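# Unstack the culture vessels into their stage adapters

### The arm

A 7-joint arm with a two-finger parallel gripper is mounted at the origin on a cart in front of the work surface, level with it; the furniture and walls round the work are solid. World frame = base frame: x ahead of the robot, y to its left, z up, the work surface at z = 0. Lengths are in m, angles in rad, forces in N, time in s.
With the tool pointing down it reaches from about 0.4 to 0.875 m from the base axis. Payload 19.3 kg.
Tool frame: the origin (TCP) lies between the finger pads; the fingertips stand 19 mm ahead of it and the grasp point (between the pads) is the TCP; z points along the fingers, y is the line along which they close (so a half turn about z gives the same grasp; the last joint's range is limited). The gripper opens to 85 mm and grips with 20 to 120 N. Pads are 22 mm wide; open, the fingers measure 114 mm over their backs; the gripper's body (76 mm by 85 mm) begins 54 mm behind the grasp point. The pads swing forward as they close: fully open they stand 13 mm farther back than shut.
Start: joints at [1.201, 0.521, -0.036, 1.599, 0.021, 1.021, -0.113], TCP at [0.185, -0.597, 0.25] pointing down, gripper open.
Joint ranges: [-2.91, 2.91], [-0.3, 2.13], [-1.5, 1.42], [0.17, 2.43], [-1.26, 4.41], [0.16, 1.93], [-2.52, 2.52]. Speed limits (rad/s): [1.89, 1.89, 2.39, 2.39, 3.01, 3.01, 3.01].

### API

Orientations are given as a 3x3 rotation matrix whose columns are the frame's x, y, z axes.
In Python, from plant import env gives the robot as it stands. The module is installed in compiled form; this text tells all that it offers.
- The arm moves only by the tool arm_command, never from a script. Its argument "rows" is a list of rows, each a list of 7 numbers: the opening, from 0 (shut) to 1 (fully open), then the shift along the tool's x, y, z in m, then the turn, a rotation vector about the tool's x, y, z in degrees. In form: [[claw, tx, ty, tz, rx, ry, rz], ...]. A call has 1 to 20 rows; each row shifts and turns the commanded pose from where the row before left it, along the tool's axes as they then stand; what a row does not reach is not made up. A row lasts 1/12 s, in which the tool goes at most 41.7 mm and 7.16 degrees, less where a joint would pass 70% of its speed; a pose out of reach is approached as far as the arm can. A call with a gripper value outside its range is refused whole. The fingers move at their own pace and stop on an object; the grip force is fixed at half the most. Time passes only in rows, so rows that do not move let the fingers close. It gives the time, the measured TCP pose, the force, the opening and the grip force at its end, in the units of the state.
- env.observe(): the state, without advancing time (a new reading comes with each control period).
- env.camera(name): name is "side" or "top" or "wrist"; returns the picture (400x640x3 uint8, blue, green, red); there is no depth.
- env.calibration(name): a dict with "mtx" (3x3 intrinsics, pixels), "distortion" ([k1, k2, p1, p2, k3] as OpenCV has them; the pictures are not rectified), "R" (3x3) and "t" (3): a world point X has camera coordinates R X + t. Camera axes: x right, y down, z forward; pixel columns grow to the right and rows downward; lengths in m; the calibration is good to about 2 mm. A picture is of the moment at which its call begins: read the wrist's pose just before it. calibration takes no time and is no camera call; for the wrist camera it gives the pose at the moment of the call.
- env.hand_in(): hands the job in; it is judged then, once.
Trained networks look in the newest picture that a camera, given by its name, has taken for a name from the list of things; names that differ only in an ending like _2 or _b are one class to them, and where a whole thing is asked for, a point or a joint stands for the part that bears it (a point fixed in the world has none). Each returns a list of dicts, best first, with "confidence" (0 to 1); they miss things now and then, are a little off and sometimes report something else, mostly with a low value. They report only what shows in the picture. A call takes as long as a camera call.
- env.search_frame(camera, target): "extent" ([left, top, right, bottom] in pixels, round what is visible of it).
The state is a dict: "clock": time; "joints": joint angles; "qvel": joint speeds; "joint_efforts": joint torques, N m; "position": TCP position; "tool_rot": TCP orientation; "contact_force": force on the tool from outside, world axes, zero at the start; "torque": the same for the moment, N m; "finger_gap": finger opening in m; "finger_force": force on a finger pad.
Only numpy, scipy, OpenCV 4.12 (cv2) and the standard library are available. Lean on these libraries where they do the work, as an engineer would, in place of code of your own. Each camera call takes 0.05 s, during which the arm holds its last target. There are 200 camera calls.

### The job

The cultures have come out of the incubator in one stack: take it apart and seat each vessel in the dark stage adapter that is cut for it, ready for the microscope. Each round dish goes into the round seat of its own size and the flask into the rectangular pocket with its cap in the open end, all lying flat on the ledge. Keep every vessel level, set it down rather than drop it, and leave the timer and the cleaner bottle where they are.

Things in the scene. Friction and masses are not known exactly. Their poses are not given: they have to be found in the camera images.
- flask: Loose T25 culture flask lying flat, white with red cap, 52 (x) x 108 (y) x 25 mm, 50 g, bottom of the stack. Origin: underside, centre of the 52 x 108 outline. Body x -26 to 26, y -36 to 54 mm, flat top; cap (24 mm wide) at y -54 to -36. Grip across the 52 mm sides (closing along x) about y = +5 mm. Starts within 0.55 rad of its adapter's direction.
- dish_60: Loose round culture dish, lid on, 60 mm across, 15 mm high, all white, 25 g. Stands on the flask, at about y = +10 mm of it. Lid edge, 60 mm across, 13 to 15 mm above its underside; wall below 56 mm. Origin: centre of its underside; z up. Grip the lid from above across any diameter.
- dish_50: Loose round culture dish, lid on, 50 mm across, 13 mm high, white base, pale blue lid, 20 g. Stands on the lid of the 60 mm dish. Lid skirt, 50 mm across, 5 to 13 mm above its underside; wall below 47 mm. Origin: centre of its underside; z up. Grip the lid from above across any diameter.
- dish_35: Loose round culture dish, lid on, 35 mm across, 12 mm high, black base, amber lid, 20 g. Top of the stack, on the lid of the 50 mm dish. Lid skirt, 35 mm across, 4 to 12 mm above its underside; wall below 32 mm. Origin: centre of its underside; z up. Grip the lid from above across any diameter.
- adapter_flask: Fixed flat dark grey plate like the other adapters. Pocket 58 (x) x 96 (y) mm at its ledge, 3 mm wider all round at the top face (45 deg lead-in), 4 mm deep (ledge 2 mm above the table); 38 mm gap at the -y end for the flask's cap. Origin: that of the seated flask, at table height (plate y -47 to 65, pocket y -39 to 57 mm); axes as the seated flask's.
- adapter_60: Fixed flat dark grey plate (stage adapter), 86 (x) x 112 (y) x 6 mm, bright screw in each corner; all adapters have this size. Round seat, 64 mm wide at its ledge and 70 at the top face (45 deg lead-in), 4 mm deep (ledge 2 mm above the table), 52 mm window in the grey ledge. For the 60 mm dish, whose foot is 56 mm. Origin: seat centre, at table height; z up.
- adapter_50: Fixed flat dark grey plate (stage adapter), 86 (x) x 112 (y) x 6 mm, bright screw in each corner; all adapters have this size. Round seat, 55 mm wide at its ledge and 61 at the top face (45 deg lead-in), 4 mm deep (ledge 2 mm above the table), 43 mm window in the grey ledge. For the 50 mm dish, whose foot is 47 mm. Origin: seat centre, at table height; z up.
- adapter_35: Fixed flat dark grey plate (stage adapter), 86 (x) x 112 (y) x 6 mm, bright screw in each corner; all adapters have this size. Round seat, 40 mm wide at its ledge and 46 at the top face (45 deg lead-in), 4 mm deep (ledge 2 mm above the table), 28 mm window in the grey ledge. For the 35 mm dish, whose foot is 32 mm. Origin: seat centre, at table height; z up.
- timer: Bystander to be left alone: white bench timer, 58 x 66 x 18 mm, lying near the robot. Origin: centre of its underside.
- lens_cleaner: Bystander to be left alone: white bottle with a red cap, 34 mm in diameter, 94 mm tall, standing near the robot. Origin: centre of its underside.

How it is judged:
By the outcome, as a careful person would: the job done as asked, in the order asked, and still so for the second after the job is handed in, with the robot touching nothing.
It also fails if it takes over 104 s, if anything falls off the work surface, if the arm or the gripper's body presses on something with over 40 N, if the wrist force passes 120 N, or if a joint passes its speed limit or range.

## Working session

There is one attempt and no reset: what is moved stays moved. The work goes in short steps, Python scripts to look and compute and a tool call to move; the robot and the scene stay as the last step left them, time stands still between calls to the robot, and variables do not carry over. Pictures are saved under pics/ and viewed, at most 14 in all, crops included, and the job is handed in when it is done.

Besides the shell and the picture viewer there is one more tool, called as name(argument=value, ...), one argument or row to a line, values as JSON. arm_command: Moves the arm, as the interface text tells. Its arguments: {"type":"object","properties":{"rows":{"type":"array","items":{"type":"array","items":{"type":"number"}}}},"required":["rows"]}

```bash
mkdir -p pics
cat > h.py <<'E'
import numpy as np, cv2
from plant import env
def cal(n):
    c=env.calibration(n); return [np.array(c[k],float) for k in("mtx","distortion","R","t")]
def ray(n,px,z,c=None):
    K,d,R,t=c or cal(n)
    p=cv2.undistortPoints(np.array(px,float).reshape(-1,1,2),K,d).reshape(-1,2)
    D=np.c_[p,np.ones(len(p))]@R; C=-R.T@t
    return C+D*((z-C[2])/D[:,2])[:,None]
def proj(n,X,c=None):
    K,d,R,t=c or cal(n)
    return cv2.projectPoints(np.array(X,float).reshape(-1,3),cv2.Rodrigues(R)[0],t,K,d)[0].reshape(-1,2)
E
python3 - <<'E'
from h import *
s=env.observe(); print(s["clock"],s["position"],s["tool_rot"],s["finger_gap"])
for n in("top","side"):
    im=env.camera(n); cv2.imwrite(f"pics/{n}0.png",im)
    c=cal(n); print(n,"cam at",-c[2].T@c[3])
    for o in("flask","dish_60","dish_50","dish_35","adapter_flask","adapter_60","adapter_50","adapter_35","timer","lens_cleaner"):
        r=env.search_frame(n,o)
        for q in r[:4]: 
            e=q["extent"]; print(o,round(q["confidence"],2),np.round(e),ray(n,[(e[0]+e[2])/2,(e[1]+e[3])/2],0.0).round(3))
print(env.observe()["clock"])
E
```

```text
0.0 [ 0.1844434  -0.59685263  0.24972237] [[ 9.55413443e-01  2.95271027e-01 -4.15911820e-04]
 [ 2.95271307e-01 -9.55412880e-01  1.04141749e-03]
 [-8.98670985e-05 -1.11779109e-03 -9.99999371e-01]] 0.08563342217104637
top cam at [ 0.41277992 -0.13600564  0.91973051]
flask 0.92 [263. 198. 302. 254.] [[ 0.454 -0.06   0.   ]]
flask 0.43 [262.  84. 326. 156.] [[ 0.667 -0.084  0.   ]]
dish_60 0.78 [268. 204. 301. 236.] [[ 0.466 -0.063  0.   ]]
dish_60 0.61 [270. 211. 296. 230.] [[ 0.464 -0.06   0.   ]]
dish_60 0.61 [277. 210. 292. 231.] [[ 0.464 -0.062  0.   ]]
dish_50 0.78 [268. 204. 301. 236.] [[ 0.466 -0.063  0.   ]]
dish_50 0.61 [270. 211. 296. 230.] [[ 0.464 -0.06   0.   ]]
dish_50 0.61 [277. 210. 292. 231.] [[ 0.464 -0.062  0.   ]]
dish_35 0.78 [268. 204. 301. 236.] [[ 0.466 -0.063  0.   ]]
dish_35 0.61 [270. 211. 296. 230.] [[ 0.464 -0.06   0.   ]]
dish_35 0.61 [277. 210. 292. 231.] [[ 0.464 -0.062  0.   ]]
adapter_flask 0.67 [208. 148. 276. 215.] [[0.543 0.02  0.   ]]
adapter_60 0.95 [307. 138. 377. 210.] [[ 0.555 -0.178  0.   ]]
adapter_60 0.91 [351. 188. 419. 258.] [[ 0.458 -0.26 
[... 1509 characters left out ...]
.032  0.   ]]
adapter_50 0.78 [317. 221. 378. 263.] [[ 0.556 -0.177  0.   ]]
adapter_50 0.75 [271. 248. 339. 299.] [[ 0.46  -0.262  0.   ]]
adapter_50 0.69 [358. 195. 402. 226.] [[ 0.648 -0.073  0.   ]]
adapter_50 0.2 [292. 197. 318. 207.] [[ 0.467 -0.032  0.   ]]
adapter_35 0.78 [317. 221. 378. 263.] [[ 0.556 -0.177  0.   ]]
adapter_35 0.75 [271. 248. 339. 299.] [[ 0.46  -0.262  0.   ]]
adapter_35 0.69 [358. 195. 402. 226.] [[ 0.648 -0.073  0.   ]]
adapter_35 0.2 [292. 197. 318. 207.] [[ 0.467 -0.032  0.   ]]
timer 0.69 [239. 223. 277. 250.] [[ 0.357 -0.149  0.   ]]
timer 0.35 [361. 195. 404. 225.] [[ 0.655 -0.072  0.   ]]
lens_cleaner 0.74 [224. 247. 250. 290.] [[ 0.319 -0.242  0.   ]]
1.1
```

Run:
```python
import cv2
im=cv2.imread("pics/top0.png")[75:315,195:435]
cv2.imwrite("pics/top0c.png",cv2.resize(im,(600,600),interpolation=cv2.INTER_CUBIC)) 
im=cv2.imread("pics/side0.png")[150:310,210:420]
cv2.imwrite("pics/side0c.png",cv2.resize(im,(787,600),interpolation=cv2.INTER_CUBIC))
```

```text
(no output)
```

View pics/top0c.png

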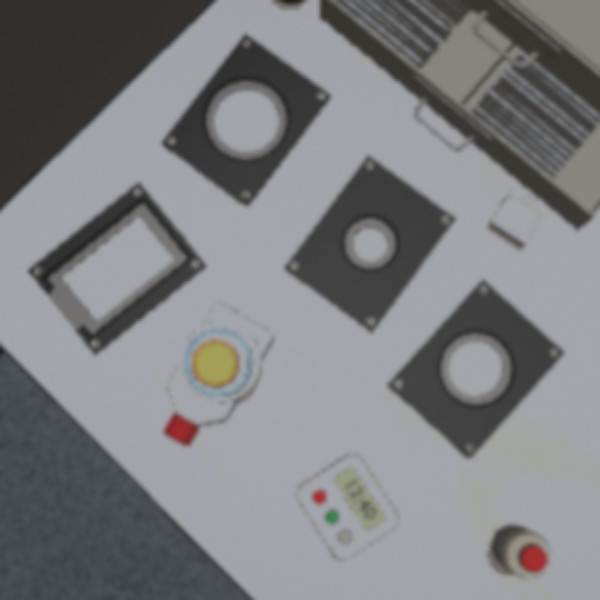

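View pics/side0c.png

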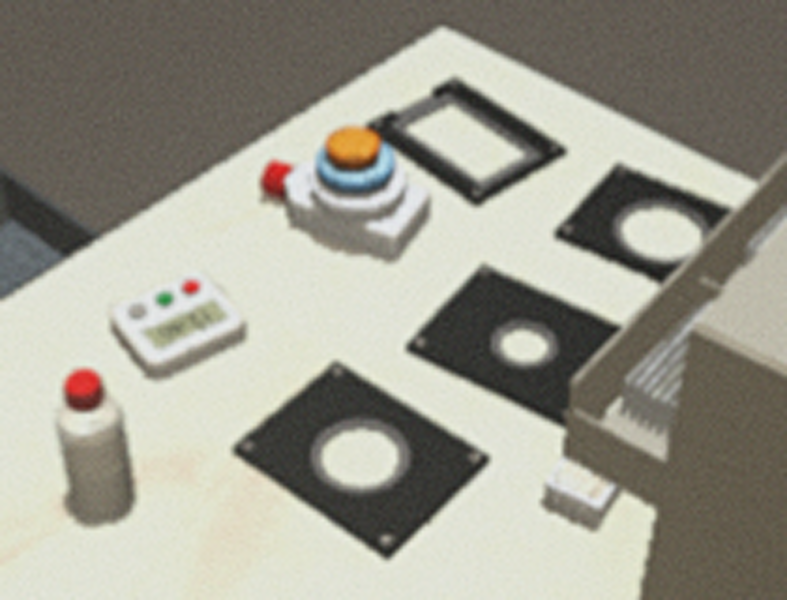

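Top crop (2.5× + offset 195,75): the stack is at about (215,363) with its red cap at (181,429). The 60 adapter is at (246,119), the 35 at (370,243), the 50 at (476,369), and the flask adapter at about (117,268) with its gap toward the lower left. The incubator rack and a handle are at the upper right.

```bash
cat >> h.py <<'E'
def rect(n,im,c0,z,half=0.09,res=0.0005,c=None):
    """metric top view patch about c0 on plane z; row=-x, col=-y (as seen from above)"""
    N=int(2*half/res); i=np.arange(N)
    X=c0[0]+half-i*res; Y=c0[1]+half-i*res
    P=np.stack([*np.meshgrid(X,Y,indexing="ij"),np.full((N,N),z)],-1)
    m=proj(n,P,c).astype(np.float32).reshape(N,N,2)
    return cv2.remap(im,m[...,0],m[...,1],cv2.INTER_CUBIC)
def toxy(c0,p,half=0.09,res=0.0005): return np.array([c0[0]+half-p[1]*res,c0[1]+half-p[0]*res])
def plate(n,im,c0,z=0.006,c=None,thr=None):
    g=cv2.cvtColor(rect(n,im,c0,z,c=c),cv2.COLOR_BGR2GRAY); g=cv2.GaussianBlur(g,(5,5),0)
    thr=thr or 0.5*(np.percentile(g,10)+np.percentile(g,80))
    m=(g<thr).astype(np.uint8); m=cv2.morphologyEx(m,cv2.MORPH_OPEN,np.ones((9,9)))
    cs,h=cv2.findContours(m,cv2.RETR_CCOMP,cv2.CHAIN_APPROX_NONE)
    N=g.shape[0]; k=min([i for i in range(len(cs)) if h[0][i][3]<0 and cv2.contourArea(cs[i])>4000],key=lambda i:np.hypot(*(cs[i].mean((0,1))-N/2)))
    r=cv2.minAreaRect(cv2.convexHull(cs[k])); bx=np.array([toxy(c0,p) for p in cv2.boxPoints(r)])
    holes=[(toxy(c0,np.array(cv2.fitEllipse(cs[i])[0])),np.array(cv2.fitEllipse(cs[i])[1])*.5) for i in range(len(cs)) if h[0][i][3]==k and cv2.contourArea(cs[i])>1500]
    L=[np.linalg.norm(bx[1]-bx[0]),np.linalg.norm(bx[2]-bx[1])]
    e=bx[1]-bx[0] if L[0]>L[1] else bx[2]-bx[1]
    return bx.mean(0),np.round(np.array(L)*1e3,1),np.degrees(np.arctan2(e[1],e[0]))%180,holes,m,g
E
python3 - <<'E'
from h import *
G={"60":(0.667,-0.083),"35":(0.555,-0.178),"50":(0.459,-0.261),"F":(0.543,0.02)}
tiles=[]
for n in("top","side"):
    im=cv2.imread(f"pics/{n}0.png")
    for k,g in G.items():
        try:
            c,L,a,h,m,gg=plate(n,im,g); print(n,k,c.round(4),L,"long dir",a.round(1),[(x.round(4),y.round(1)) for x,y in h])
        except Exception as e: print(n,k,e)
        if n=="top": tiles.append(np.hstack([gg,m*255]))
t=np.vstack([np.hstack(tiles[:2]),np.hstack(tiles[2:])]); print(t.shape)
full=cv2.imread("pics/top0.png"); cv2.imwrite("pics/t1.png",np.vstack([cv2.resize(t,(640,320)),cv2.resize(full,(448,280)) if 0 else np.pad(cv2.cvtColor(cv2.resize(full,(448,280)),cv2.COLOR_BGR2GRAY),((0,0),(0,192)))]))
E
```

```text
top 60 [ 0.6595 -0.0811] [112.9  86.9] long dir 142.8 [(array([ 0.6586, -0.0813]), array([57.5, 59.1]))]
top 35 [ 0.5588 -0.1781] [112.8  85.9] long dir 143.1 [(array([ 0.5586, -0.1781]), array([35.4, 35.5]))]
top 50 [ 0.4592 -0.2593] [112.8  86. ] long dir 137.0 [(array([ 0.4592, -0.2588]), array([50.1, 50.6]))]
top F [0.5414 0.0209] [112.4  87.3] long dir 128.4 []
side 60 [ 0.6728 -0.0688] [115.8 223.3] long dir 51.8 []
side 35 [ 0.5682 -0.19  ] [155.  153.5] long dir 90.0 [(array([ 0.5601, -0.182 ]), array([29.5, 30.7]))]
side 50 [ 0.461  -0.2606] [115.1  88.9] long dir 137.0 [(array([ 0.4608, -0.2628]), array([44.2, 45.1]))]
side F [0.542  0.0187] [116.3  95.1] long dir 129.1 [(array([0.5426, 0.0167]), array([54.3, 96.8]))]
(720, 1440)
```

View pics/t1.png

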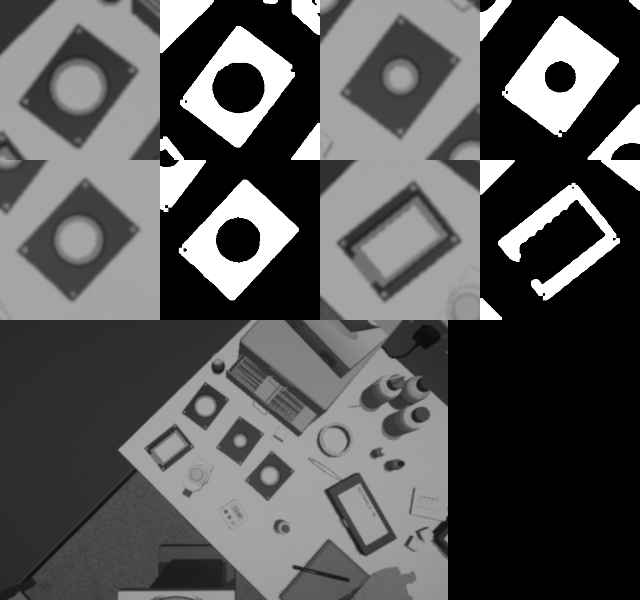

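Plates measure 112.8×86 mm as they should, and the round seats sit at the plate centres. The flask gap faces −x/+y. Next I move toward the free table spot beside the stack, to find the finger tip height.

```bash
cat >> h.py <<'E'
def go(X,yaw=None):
    """shift in tool axes to world X, and rz (deg) to bring the tool y line to yaw (deg)"""
    s=env.observe(); R=np.array(s["tool_rot"]); p=np.array(s["position"])
    d=R.T@(np.array(X)-p); ya=np.degrees(np.arctan2(R[1,1],R[0,1]))
    tilt=np.degrees(np.arctan2(R[:2,2],-R[2,2]))
    print("t",round(s["clock"],2),"p",p.round(4),"yaw_y",ya.round(2),"tilt",tilt.round(2),"shift mm",(d*1e3).round(1),"gap",round(s["finger_gap"]*1e3,1),"F",np.round(s["contact_force"],1), "j7",round(s["joints"][6],2))
    if yaw is not None: print("rz",round(-(((yaw-ya)+180)%360-180),2))
E
python3 - <<'E'
from h import *
im=cv2.imread("pics/top0.png"); hsv=cv2.cvtColor(im,cv2.COLOR_BGR2HSV)
m=cv2.inRange(hsv,(18,80,80),(38,255,255)); n,l,st,ce=cv2.connectedComponentsWithStats(m)
for i in range(1,n):
    if st[i,4]>60: print(st[i],ray("top",ce[i],0.065))
P=ray("top",[325,233],0)[0]; print(P)
go([P[0],P[1],0.25],-42)
E
```

```text
[456 147  48  48 514] [[ 0.54984843 -0.42759763  0.065     ]]
[272 212  18  18 251] [[ 0.46203428 -0.06127265  0.065     ]]
[ 0.43945935 -0.14232293  0.        ]
t 1.1 p [ 0.1846 -0.5971  0.2503] yaw_y -72.82 tilt [-0.  0.] shift mm [ 3.778e+02 -3.592e+02  3.000e-01] gap 85.4 F [0.2 0.  0.5] j7 -0.11
rz -30.82
```

arm_command(
  rows=[
    [0.45,0.0252,-0.0239,0,0,0,0],
    [0.45,0.0252,-0.0239,0,0,0,0],
    [0.45,0.0252,-0.0239,0,0,0,0],
    [0.45,0.0252,-0.0239,0,0,0,0],
    [0.45,0.0252,-0.0239,0,0,0,0],
    [0.45,0.0252,-0.0239,0,0,0,0],
    [0.45,0.0252,-0.0239,0,0,0,0],
    [0.45,0.0252,-0.0239,0,0,0,0],
    [0.45,0.0252,-0.0239,0,0,0,0],
    [0.45,0.0252,-0.0239,0,0,0,0],
    [0.45,0.0252,-0.0239,0,0,0,0],
    [0.45,0.0252,-0.0239,0,0,0,0],
    [0.45,0.0252,-0.0239,0,0,0,0],
    [0.45,0.0252,-0.0239,0,0,0,0],
    [0.45,0.0252,-0.0239,0,0,0,0],
    [0.45,0,0,0,0,0,-6.2],
    [0.45,0,0,0,0,0,-6.2],
    [0.45,0,0,0,0,0,-6.2],
    [0.45,0,0,0,0,0,-6.2],
    [0.45,0,0,0,0,0,-6.2],
  ],
)

```text
clock: 2.77
position: [0.4399, -0.1429, 0.2504]
tool_rot: [[0.663, 0.749, 0.0], [0.749, -0.663, -0.0], [0.0, 0.0, -1.0]]
contact_force: [0.7, -0.2, -0.3]
finger_gap: 0.0387
finger_force: 0.0
```

Run:
```python
from h import *
go([0.4395,-0.1423,0.03],-42)
im=env.camera("wrist"); cv2.imwrite("pics/w1.png",im)
for n in("timer","adapter_50","flask"): print(n,[(round(q["confidence"],2),np.round(q["extent"])) for q in env.search_frame("wrist",n)[:2]])
c=cal("wrist"); print(-c[2].T@c[3])
```

```text
t 2.77 p [ 0.4399 -0.1429  0.2504] yaw_y -41.51 tilt [ 0.01 -0.01] shift mm [ 2.000e-01 -8.000e-01  2.204e+02] gap 38.7 F [ 0.7 -0.2 -0.3] j7 -0.67
rz 0.49
timer [(0.95, array([250., 194., 303., 254.]))]
adapter_50 [(0.94, array([370.,  83., 472., 166.])), (0.77, array([386.,   2., 499.,  37.]))]
flask [(0.67, array([227.,  68., 330., 132.]))]
[ 0.4857443  -0.09355377  0.37378045]
```

View pics/w1.png

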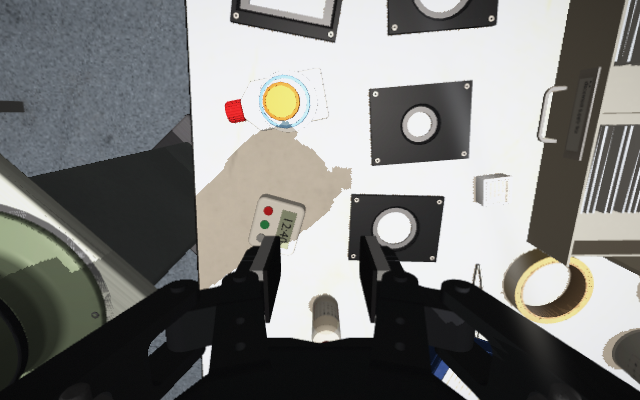

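Wrist picture: amber lid at (281,101), flask cap at (234,110), timer at (278,222) and adapter 50 at (396,228). The tool is above free table, so I go down to probe it.

arm_command(
  rows=[
    [0.45,0,0,0.0365,0,0,0],
    [0.45,0,0,0.0365,0,0,0],
    [0.45,0,0,0.0365,0,0,0],
    [0.45,0,0,0.0365,0,0,0],
    [0.45,0,0,0.0365,0,0,0],
    [0.45,0,0,0.0365,0,0,0],
    [0.45,0,0,0.005,0,0,0],
    [0.45,0,0,0.001,0,0,0],
    [0.45,0,0,0.001,0,0,0],
    [0.45,0,0,0.001,0,0,0],
    [0.45,0,0,0.001,0,0,0],
    [0.45,0,0,0,0,0,0],
  ],
)

```text
clock: 3.97
position: [0.4406, -0.1433, 0.0236]
tool_rot: [[0.667, 0.745, 0.002], [0.745, -0.667, -0.001], [0.001, 0.002, -1.0]]
contact_force: [0.5, 0.2, -0.2]
finger_gap: 0.0382
finger_force: 0.0
```

arm_command(
  rows=[
    [0.45,0,0,0.001,0,0,0],
    [0.45,0,0,0.001,0,0,0],
    [0.45,0,0,0.001,0,0,0],
    [0.45,0,0,0,0,0,0],
  ],
)

```text
clock: 4.3
position: [0.4398, -0.143, 0.0192]
tool_rot: [[0.667, 0.745, -0.0], [0.745, -0.667, 0.0], [-0.0, -0.0, -1.0]]
contact_force: [-0.2, -0.3, -0.6]
finger_gap: 0.0385
finger_force: 0.0
```

arm_command(
  rows=[
    [0.45,0,0,0.001,0,0,0],
    [0.45,0,0,0,0,0,0],
  ],
)

```text
clock: 4.47
position: [0.4398, -0.143, 0.0181]
tool_rot: [[0.667, 0.745, -0.0], [0.745, -0.667, 0.0], [-0.0, -0.0, -1.0]]
contact_force: [-0.6, 0.1, 0.3]
finger_gap: 0.0381
finger_force: 0.0
```

arm_command(
  rows=[
    [0.45,0,0,0.001,0,0,0],
    [0.45,0,0,0,0,0,0],
  ],
)

```text
clock: 4.63
position: [0.4398, -0.143, 0.0177]
tool_rot: [[0.667, 0.745, 0.0], [0.745, -0.667, -0.0], [-0.0, 0.0, -1.0]]
contact_force: [-2.8, 0.6, 14.7]
finger_gap: 0.0388
finger_force: 7.0
```

arm_command(
  rows=[
    [0.45,0,0,0.001,0,0,0],
    [0.45,0,0,0,0,0,0],
  ],
)

```text
clock: 4.8
position: [0.4399, -0.143, 0.0175]
tool_rot: [[0.667, 0.745, 0.0], [0.745, -0.667, -0.001], [-0.0, 0.001, -1.0]]
contact_force: [-8.8, 3.4, 45.2]
finger_gap: 0.0384
finger_force: 22.3
```

arm_command(
  rows=[
    [0.45,0,0,-0.004,0,0,0],
    [0.73,0,0,0,0,0,0],
    [0.73,0,0,0,0,0,0],
    [0.73,0,0,0,0,0,0],
    [0.73,0,0,0.002,0,0,0],
    [0.73,0,0,0.001,0,0,0],
    [0.73,0,0,0,0,0,0],
  ],
)

```text
clock: 5.38
position: [0.4396, -0.1429, 0.0169]
tool_rot: [[0.667, 0.745, -0.001], [0.745, -0.667, 0.0], [-0.0, -0.001, -1.0]]
contact_force: [0.4, 0.3, 0.1]
finger_gap: 0.0622
finger_force: 0.0
```

arm_command(
  rows=[
    [0.73,0,0,0.001,0,0,0],
    [0.73,0,0,0,0,0,0],
  ],
)

```text
clock: 5.55
position: [0.4398, -0.1429, 0.0161]
tool_rot: [[0.667, 0.745, -0.0], [0.745, -0.667, 0.0], [-0.0, -0.0, -1.0]]
contact_force: [0.4, 0.7, 0.1]
finger_gap: 0.0625
finger_force: 0.0
```

arm_command(
  rows=[
    [0.73,0,0,0.001,0,0,0],
    [0.73,0,0,0,0,0,0],
  ],
)

```text
clock: 5.72
position: [0.4398, -0.143, 0.0152]
tool_rot: [[0.667, 0.745, -0.0], [0.745, -0.667, 0.0], [-0.0, -0.0, -1.0]]
contact_force: [-0.4, -0.9, -0.0]
finger_gap: 0.0621
finger_force: 0.0
```

arm_command(
  rows=[
    [0.73,0,0,0.001,0,0,0],
    [0.73,0,0,0,0,0,0],
  ],
)

```text
clock: 5.88
position: [0.4398, -0.143, 0.0142]
tool_rot: [[0.667, 0.745, -0.0], [0.745, -0.667, 0.0], [-0.0, -0.0, -1.0]]
contact_force: [0.5, 0.2, 0.3]
finger_gap: 0.0619
finger_force: 0.0
```

arm_command(
  rows=[
    [0.73,0,0,0.001,0,0,0],
    [0.73,0,0,0,0,0,0],
  ],
)

```text
clock: 6.05
position: [0.4399, -0.143, 0.0134]
tool_rot: [[0.667, 0.745, 0.0], [0.745, -0.667, -0.0], [0.0, 0.0, -1.0]]
contact_force: [-1.0, -1.6, 3.9]
finger_gap: 0.0622
finger_force: 1.6
```

arm_command(
  rows=[
    [0.73,0,0,0.001,0,0,0],
    [0.73,0,0,0,0,0,0],
  ],
)

```text
clock: 6.22
position: [0.4399, -0.143, 0.0133]
tool_rot: [[0.667, 0.745, 0.0], [0.745, -0.667, -0.001], [-0.0, 0.001, -1.0]]
contact_force: [-5.7, 2.4, 33.4]
finger_gap: 0.0623
finger_force: 16.5
```

arm_command(
  rows=[
    [0.55,0,0,-0.038,0,0,0],
    [0.55,0,0,-0.038,0,0,0],
    [0.55,0,0,-0.038,0,0,0],
    [0.55,0,0,-0.038,0,0,0],
    [0.55,0,0,-0.038,0,0,0],
    [0.55,0.0255,-0.013,0,0,0,0],
    [0.55,0.0255,-0.013,0,0,0,0],
    [0.55,0.0255,-0.013,0,0,0,0],
    [0.55,0,0,0,0,0,-6.68],
    [0.55,0,0,0,0,0,-6.68],
    [0.55,0,0,0,0,0,-6.68],
    [0.55,0,0,0,0,0,-6.68],
    [0.55,0,0,0,0,0,-6.68],
    [0.55,0,0,0,0,0,-6.68],
    [0.55,0,0,0,0,0,-6.68],
    [0.55,0,0,0,0,0,-6.68],
    [0.55,0,0,0,0,0,-6.68],
    [0.55,0,0,0,0,0,-6.68],
    [0.55,0,0,0,0,0,-6.68],
    [0.55,0,0,0,0,0,-6.68],
  ],
)

```text
clock: 7.88
position: [0.4617, -0.06, 0.2023]
tool_rot: [[-0.625, 0.781, -0.0], [0.781, 0.625, -0.0], [-0.0, -0.0, -1.0]]
contact_force: [0.6, -0.3, -0.4]
finger_gap: 0.0471
finger_force: 0.0
```

```bash
cat >> h.py <<'E'
def blob(n,im,lo,hi,z,c=None,name=""):
    m=cv2.inRange(cv2.cvtColor(im,cv2.COLOR_BGR2HSV),lo,hi)
    k,l,st,ce=cv2.connectedComponentsWithStats(m)
    for i in np.argsort(-st[1:,4])[:2]+1:
        if st[i,4]<80: continue
        pts=cv2.findContours((l==i).astype(np.uint8),cv2.RETR_EXTERNAL,cv2.CHAIN_APPROX_NONE)[0][0].reshape(-1,2)
        P=ray(n,pts,z,c)[:,:2].astype(np.float32); q,r=cv2.minEnclosingCircle(P)
        print(name,n,st[i],"centroid",ray(n,ce[i],z,c)[0].round(4),"circle",np.round(q,4),"dia mm",round(r*2e3,1))
E
python3 - <<'E'
from h import *
go([0.462,-0.0613,0.12],38.4)
c=cal("wrist"); im=env.camera("wrist"); cv2.imwrite("pics/w2.png",im); np.save("w2c.npy",np.array(c,dtype=object),allow_pickle=True)
blob("wrist",im,(12,90,80),(40,255,255),0.065,c,"amber"); blob("wrist",im,(85,40,80),(110,255,255),0.053,c,"blue")
print(proj("wrist",[[0.462,-0.0613,0.065],[0.462,-0.0613,0.0]],c))
E
```

```text
t 7.88 p [ 0.4617 -0.06    0.2023] yaw_y 38.66 tilt [-0. -0.] shift mm [-1.2 -0.5 82.3] gap 47.1 F [ 0.6 -0.3 -0.4] j7 0.32
rz 0.26
amber wrist [ 299  175   41   40 1226] centroid [ 0.4637 -0.0616  0.065 ] circle [ 0.4639 -0.0618] dia mm 34.8
blue wrist [292 166  55  54 981] centroid [ 0.4638 -0.0617  0.053 ] circle [ 0.4652 -0.0628] dia mm 50.2
[[317.76637289 192.96965647]
 [318.11065015 177.51713787]]
```

View pics/w2.png

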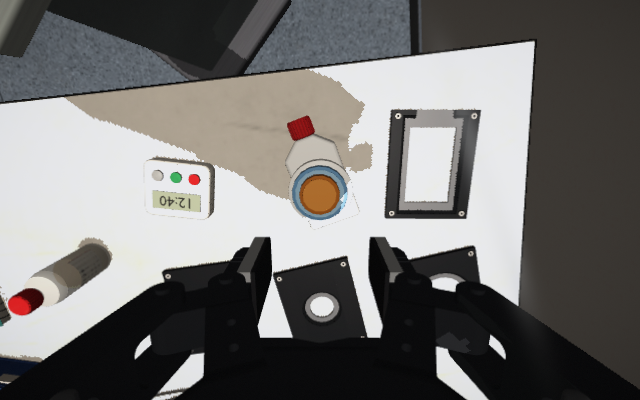

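arm_command(
  rows=[
    [0.55,-0.0022,0.0002,0.03,0,0,0],
    [0.55,0,0,0.03,0,0,0],
    [0.55,0,0,0.03,0,0,0],
    [0.55,0,0,0.02,0,0,0],
    [0.55,0,0,0.008,0,0,0],
    [0.55,0,0,0.004,0,0,0],
    [0.55,0,0,0.0038,0,0,0],
    [0.55,0,0,0,0,0,0],
    [0.55,0,0,0,0,0,0],
  ],
)

```text
clock: 8.68
position: [0.4638, -0.0617, 0.0773]
tool_rot: [[-0.62, 0.785, 0.001], [0.785, 0.62, -0.0], [-0.001, 0.001, -1.0]]
contact_force: [-0.6, -0.0, 0.6]
finger_gap: 0.0472
finger_force: 0.0
```

Run:
```python
from h import *
go([0.4633,-0.0616,0.0765],38.4)
c=list(np.load("w2c.npy",allow_pickle=True)); c=[np.array(a,float) for a in c]; im=cv2.imread("pics/w2.png")
g=cv2.cvtColor(im,cv2.COLOR_BGR2GRAY)
def win(n,g,px,z,c,thr,d):
    f=(g>thr).astype(np.uint8); _,l,st,ce=cv2.connectedComponentsWithStats(f); i=l[px[1],px[0]]
    pts=cv2.findContours((l==i).astype(np.uint8),0,cv2.CHAIN_APPROX_NONE)[0][0]
    P=ray(n,pts,z,c)[:,:2].astype(np.float32); e=cv2.fitEllipse(P*1000); print(n,np.round(np.array(e[0])/1e3,4),np.round(e[1],1),st[i])
win("wrist",g,(322,306),0.002,c,215,28)
```

```text
t 8.68 p [ 0.4638 -0.0617  0.0773] yaw_y 38.3 tilt [ 0.08 -0.01] shift mm [ 0.4 -0.4  0.8] gap 47.2 F [-0.6 -0.   0.6] j7 0.1
rz -0.1
wrist [ 0.5603 -0.1781] [24.  25.3] [311 297  22  19 334]
```

arm_command(
  rows=[
    [0.2,0,0,0.0005,0,0,0],
    [0.2,0,0,0,0,0,0],
    [0.2,0,0,0,0,0,0],
    [0.2,0,0,0,0,0,0],
    [0.2,0,0,0,0,0,0],
    [0.2,0,0,-0.003,0,0,0],
    [0.2,0,0,-0.01,0,0,0],
    [0.2,0,0,-0.02,0,0,0],
    [0.2,0,0,-0.02,0,0,0],
    [0.2,0,0,0,0,0,0],
  ],
)

```text
clock: 9.52
position: [0.4647, -0.0616, 0.1326]
tool_rot: [[-0.62, 0.785, 0.004], [0.785, 0.62, -0.001], [-0.003, 0.003, -1.0]]
contact_force: [0.4, 0.5, 1.2]
finger_gap: 0.0312
finger_force: 59.4
```

Run:
```python
from h import *
go([0.5603,-0.1781,0.13],38.4)
c=cal("wrist"); im=env.camera("wrist"); a=im; b=env.camera("side")
blob("wrist",im,(85,40,80),(110,255,255),0.053,c,"blue")
cv2.imwrite("pics/w3.png",np.hstack([a[80:380,170:470],cv2.resize(b[150:250,250:350],(300,300))]))
```

```text
t 9.52 p [ 0.4647 -0.0616  0.1326] yaw_y 38.32 tilt [ 0.24 -0.04] shift mm [-150.6    2.8    3.1] gap 31.2 F [0.4 0.5 1.2] j7 0.2
rz -0.08
blue wrist [ 281  179   73   56 2686] centroid [ 0.4603 -0.0578  0.053 ] circle [ 0.4649 -0.0628] dia mm 50.0
```

View pics/w3.png

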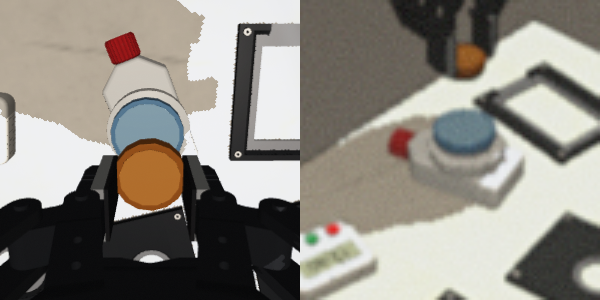

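Run:
```python
from h import *
c=cal("wrist"); im=env.camera("wrist")
for z in (0.118,0.121,0.124): blob("wrist",im,(5,90,60),(40,255,255),z,c,"amber%s"%z)
s=env.observe(); R=np.array(s["tool_rot"]); p=np.array(s["position"]); print(p)
m=cv2.inRange(cv2.cvtColor(im,cv2.COLOR_BGR2HSV),(5,90,60),(40,255,255))
k,l,st,ce=cv2.connectedComponentsWithStats(m); i=1+np.argmax(st[1:,4]); print(st[i])
pts=cv2.findContours((l==i).astype(np.uint8),0,cv2.CHAIN_APPROX_NONE)[0][0]
P=ray("wrist",pts,0.121,c); L=(P-p)@R; print("tool x",L[:,0].min()*1e3,L[:,0].max()*1e3,"y",L[:,1].min()*1e3,L[:,1].max()*1e3)
cv2.imwrite("pics/w4.png",cv2.resize(im[180:320,240:400],(800,700))[:600])
```

```text
amber0.118 wrist [ 287  219   67   72 3962] centroid [ 0.4636 -0.0601  0.118 ] circle [ 0.4636 -0.0608] dia mm 36.8
amber0.121 wrist [ 287  219   67   72 3962] centroid [ 0.4627 -0.059   0.121 ] circle [ 0.4628 -0.0596] dia mm 36.0
amber0.124 wrist [ 287  219   67   72 3962] centroid [ 0.4618 -0.0579  0.124 ] circle [ 0.4619 -0.0585] dia mm 35.2
[ 0.46333742 -0.06188552  0.12937844]
[ 287  219   67   72 3962]
tool x -15.717161499599639 19.687369782285966 y -13.816424218462325 16.47217372646586
```

View pics/w4.png

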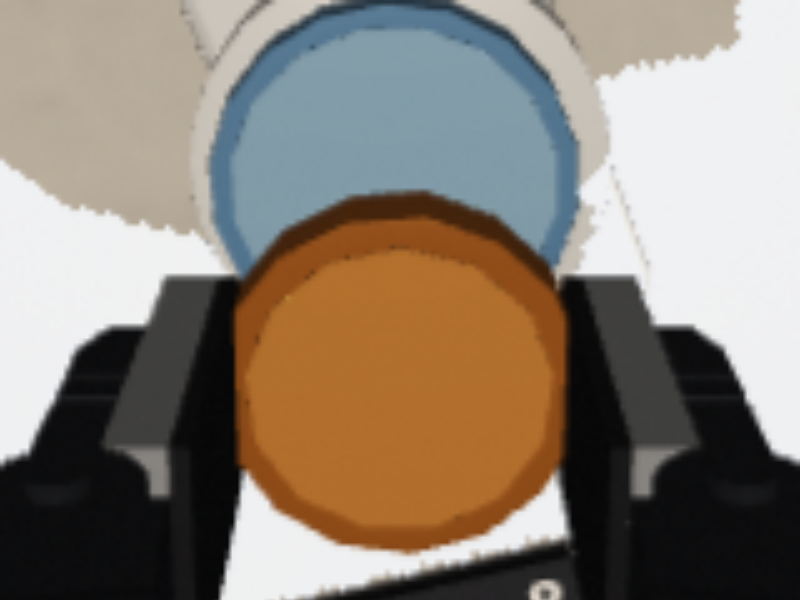

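arm_command(
  rows=[
    [0.2,-0.0252,0.0006,0,0,0,0],
    [0.2,-0.0252,0.0006,0,0,0,0],
    [0.2,-0.0252,0.0006,0,0,0,0],
    [0.2,-0.0252,0.0006,0,0,0,0],
    [0.2,-0.0252,0.0007,0,0,0,0],
    [0.2,-0.0252,0.0007,0,0,0,0],
    [0.2,0,0,0.02,0,0,0],
    [0.2,0,0,0.03,0,0,0],
    [0.2,0,0,0.02,0,0,0],
    [0.2,0,0,0,0,0,0],
    [0.2,0,0,0,0,0,0],
  ],
)

```text
clock: 10.58
position: [0.5594, -0.1773, 0.0582]
tool_rot: [[-0.621, 0.784, -0.002], [0.784, 0.621, 0.001], [0.002, -0.001, -1.0]]
contact_force: [-0.2, -0.0, 0.7]
finger_gap: 0.0311
finger_force: 59.5
```

Run:
```python
from h import *
go([0.5603,-0.1781,0.0255],38.4)
a=env.camera("side"); b=env.camera("wrist"); p=proj("side",[0.5603,-0.1781,0.03])[0].astype(int); print(p)
cv2.imwrite("pics/w5.png",np.hstack([cv2.resize(a[p[1]-50:p[1]+50,p[0]-50:p[0]+50],(400,400)),cv2.resize(b[150:350,220:420],(400,400))]))
```

```text
t 10.58 p [ 0.5594 -0.1773  0.0582] yaw_y 38.37 tilt [-0.13  0.06] shift mm [-1.3  0.2 32.7] gap 31.1 F [-0.2 -0.   0.7] j7 0.38
rz -0.03
[349 232]
```

View pics/w5.png

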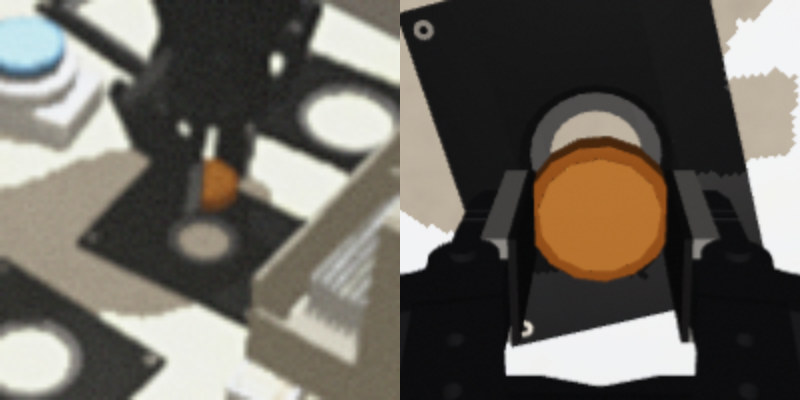

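The wrist view shows the dish at column ≈600 and the seat centred at ≈597, so they are aligned sideways. Lowering now.

arm_command(
  rows=[
    [0.2,-0.001,0,0.012,0,0,0],
    [0.2,0,0,0.01,0,0,0],
    [0.2,0,0,0.005,0,0,0],
    [0.2,0,0,0.002,0,0,0],
    [0.2,0,0,0.001,0,0,0],
    [0.2,0,0,0.001,0,0,0],
    [0.2,0,0,0,0,0,0],
  ],
)

```text
clock: 11.27
position: [0.5608, -0.1786, 0.0281]
tool_rot: [[-0.62, 0.784, 0.0], [0.784, 0.62, 0.0], [-0.0, 0.0, -1.0]]
contact_force: [0.4, -0.2, -0.4]
finger_gap: 0.0307
finger_force: 59.5
```

arm_command(
  rows=[
    [0.2,0,0,0.001,0,0,0],
    [0.2,0,0,0.0005,0,0,0],
    [0.2,0,0,0,0,0,0],
  ],
)

```text
clock: 11.52
position: [0.5607, -0.1787, 0.0266]
tool_rot: [[-0.62, 0.784, 0.0], [0.784, 0.62, -0.0], [-0.0, 0.0, -1.0]]
contact_force: [-0.2, 0.0, -0.2]
finger_gap: 0.031
finger_force: 59.5
```

arm_command(
  rows=[
    [0.2,0,0,0.0006,0,0,0],
    [0.2,0,0,0.0005,0,0,0],
    [0.2,0,0,0,0,0,0],
  ],
)

```text
clock: 11.77
position: [0.5608, -0.1787, 0.0258]
tool_rot: [[-0.62, 0.784, 0.0], [0.784, 0.62, -0.0], [-0.0, -0.0, -1.0]]
contact_force: [-3.1, 0.4, 8.8]
finger_gap: 0.0309
finger_force: 60.3
```

arm_command(
  rows=[
    [0.2,0,0,0.0006,0,0,0],
    [0.2,0,0,0,0,0,0],
  ],
)

```text
clock: 11.93
position: [0.5609, -0.1787, 0.0257]
tool_rot: [[-0.62, 0.784, 0.0], [0.784, 0.62, -0.001], [-0.001, -0.0, -1.0]]
contact_force: [-5.7, 0.9, 18.5]
finger_gap: 0.0307
finger_force: 61.4
```

arm_command(
  rows=[
    [0.2,0,0,-0.0008,0,0,0],
    [0.5,0,0,0,0,0,0],
    [0.5,0,0,0,0,0,0],
    [0.5,0,0,0,0,0,0],
    [0.5,0,0,-0.006,0,0,0],
    [0.5,0,0,-0.025,0,0,0],
    [0.73,0,0,-0.033,0,0,0],
    [0.73,0,0,-0.033,0,0,0],
    [0.73,0,0,-0.033,0,0,0],
    [0.73,0.0255,-0.0006,0,0,0,0],
    [0.73,0.0255,-0.0006,0,0,0,0],
    [0.73,0.0255,-0.0006,0,0,0,0],
    [0.73,0.0255,-0.0006,0,0,0,0],
    [0.73,0.0255,-0.0006,0,0,0,0],
    [0.73,0.0255,-0.0006,0,0,0,0],
    [0.73,0,0,0,0,0,0],
    [0.73,0,0,0,0,0,0],
  ],
)

```text
clock: 13.35
position: [0.4627, -0.0602, 0.1562]
tool_rot: [[-0.622, 0.783, 0.0], [0.783, 0.622, -0.001], [-0.001, 0.0, -1.0]]
contact_force: [1.2, -0.4, 0.3]
finger_gap: 0.0626
finger_force: 0.0
```

```bash
cat >> h.py <<'E'
def win(n,g,X,z,c,thr):
    px=proj(n,X,c)[0].astype(int)
    f=(g>thr).astype(np.uint8); _,l,st,ce=cv2.connectedComponentsWithStats(f); i=l[px[1],px[0]]
    pts=cv2.findContours((l==i).astype(np.uint8),0,cv2.CHAIN_APPROX_NONE)[0][0]
    P=ray(n,pts,z,c)[:,:2].astype(np.float32); e=cv2.fitEllipse(P*1000); print("window",n,np.round(np.array(e[0])/1e3,4),np.round(e[1],1),st[i])
E
python3 - <<'E'
from h import *
go([0.4648,-0.0625,0.063],38.4)
c=cal("wrist"); im=env.camera("wrist"); cv2.imwrite("pics/w6.png",im)
blob("wrist",im,(85,40,80),(110,255,255),0.053,c,"blue")
blob("wrist",im,(8,90,80),(40,255,255),0.014,c,"amber")
t=env.camera("top"); blob("top",t,(8,90,80),(40,255,255),0.014,None,"amber");blob("top",t,(85,30,80),(110,255,255),0.053,None,"blue")
cv2.imwrite("pics/t6.png",t)
c50=(0.4592,-0.259)
g=cv2.cvtColor(im,cv2.COLOR_BGR2GRAY)
print(proj("wrist",[[*c50,0],[0.6595,-.0811,0]],c))
E
```

```text
t 13.35 p [ 0.4627 -0.0602  0.1562] yaw_y 38.44 tilt [ 0.03 -0.03] shift mm [-3.   0.2 93.2] gap 62.6 F [ 1.2 -0.4  0.3] j7 0.23
rz 0.04
blue wrist [ 286  176   66   63 3254] centroid [ 0.4648 -0.0627  0.053 ] circle [ 0.4653 -0.0632] dia mm 49.8
amber wrist [306 325  35  18 458] centroid [ 0.5569 -0.1726  0.014 ] circle [ 0.5598 -0.1755] dia mm 34.1
amber top [333 162  19  19 269] centroid [ 0.5604 -0.1773  0.014 ] circle [ 0.5602 -0.1774] dia mm 37.2
blue top [   47   240   161   160 14370] centroid [0.2512 0.1957 0.053 ] circle [0.2706 0.2282] dia mm 363.4
blue top [ 404  313  125   87 5920] centroid [ 0.1931 -0.3981  0.053 ] circle [ 0.1741 -0.3926] dia mm 232.4
[[196.21503665 331.16593613]
 [456.9182885  318.77308867]]
```

arm_command(
  rows=[
    [0.73,-0.0034,0,0.03,0,0,0],
    [0.73,0,0,0.03,0,0,0],
    [0.73,0,0,0.02,0,0,0],
    [0.73,0,0,0.008,0,0,0],
    [0.73,0,0,0.005,0,0,0],
    [0.73,0,0,0,0,0,0],
    [0.73,0,0,0,0,0,0],
  ],
)

```text
clock: 14.03
position: [0.4656, -0.0636, 0.0633]
tool_rot: [[-0.62, 0.785, 0.001], [0.785, 0.62, -0.0], [-0.001, 0.001, -1.0]]
contact_force: [-0.5, -0.3, 0.7]
finger_gap: 0.0624
finger_force: 0.0
```

arm_command(
  rows=[
    [0.35,0,0,0,0,0,0],
    [0.35,0,0,0,0,0,0],
    [0.35,0,0,0,0,0,0],
    [0.35,0,0,0,0,0,0],
    [0.35,0,0,0,0,0,0],
  ],
)

```text
clock: 14.45
position: [0.4658, -0.0637, 0.0641]
tool_rot: [[-0.62, 0.785, 0.002], [0.785, 0.62, -0.001], [-0.002, 0.001, -1.0]]
contact_force: [-4.1, 0.6, 19.8]
finger_gap: 0.046
finger_force: 58.2
```

arm_command(
  rows=[
    [0.35,0,0,-0.001,0,0,0],
    [0.35,0,0,-0.002,0,0,0],
    [0.35,0,0,-0.01,0,0,0],
    [0.35,0,0,-0.02,0,0,0],
    [0.35,0,0,-0.02,0,0,0],
    [0.35,0,0,0,0,0,0],
    [0.35,0,0,0,0,0,0],
  ],
)

```text
clock: 15.03
position: [0.4657, -0.0638, 0.117]
tool_rot: [[-0.62, 0.785, 0.002], [0.785, 0.62, -0.001], [-0.002, 0.001, -1.0]]
contact_force: [0.5, -0.3, -1.4]
finger_gap: 0.0457
finger_force: 61.4
```

Run:
```python
from h import *
go([0.460,-0.2592,0.07],38.4)
```

```text
t 15.03 p [ 0.4657 -0.0638  0.117 ] yaw_y 38.3 tilt [ 0.13 -0.03] shift mm [-149.7 -125.6   47.1] gap 45.7 F [ 0.5 -0.3 -1.4] j7 0.17
rz -0.1
```

arm_command(
  rows=[
    [0.35,-0.02,-0.017,0,0,0,0],
    [0.35,-0.025,-0.021,0,0,0,0],
    [0.35,-0.03,-0.025,0,0,0,0],
    [0.35,-0.03,-0.025,0,0,0,0],
    [0.35,-0.025,-0.021,0,0,0,0],
    [0.35,-0.0197,-0.0166,0,0,0,0],
    [0.35,0,0,0.025,0,0,0],
    [0.35,0,0,0.02,0,0,0],
    [0.35,0,0,0.01,0,0,0],
    [0.35,0,0,0,0,0,0],
    [0.35,0,0,0,0,0,0],
  ],
)

```text
clock: 15.95
position: [0.4595, -0.2582, 0.0606]
tool_rot: [[-0.621, 0.784, -0.001], [0.784, 0.621, 0.001], [0.001, -0.0, -1.0]]
contact_force: [-0.2, 0.3, -0.3]
finger_gap: 0.0458
finger_force: 61.4
```

Run:
```python
from h import *
go([0.460,-0.2592,0.026],38.4)
a=env.camera("side"); b=env.camera("wrist"); p=proj("side",[0.46,-0.259,0.03])[0].astype(int)
c=cal("wrist"); bb=b[100:400,170:470].copy()
for r,z,col in((0.0305,0.006,(0,0,255)),(0.0275,0.002,(0,255,0))):
    th=np.linspace(0,2*np.pi,60); q=proj("wrist",np.c_[0.46+r*np.cos(th),-0.2592+r*np.sin(th),np.full(60,z)],c)-[170,100]
    cv2.polylines(bb,[q.astype(np.int32)],True,col,1)
cv2.imwrite("pics/w7.png",np.hstack([cv2.resize(a[p[1]-50:p[1]+50,p[0]-50:p[0]+50],(400,400)),cv2.resize(bb,(400,400))]))
```

```text
t 15.95 p [ 0.4595 -0.2582  0.0606] yaw_y 38.39 tilt [-0.04  0.04] shift mm [-1.1 -0.2 34.6] gap 45.8 F [-0.2  0.3 -0.3] j7 0.52
rz -0.01
```

View pics/w7.png

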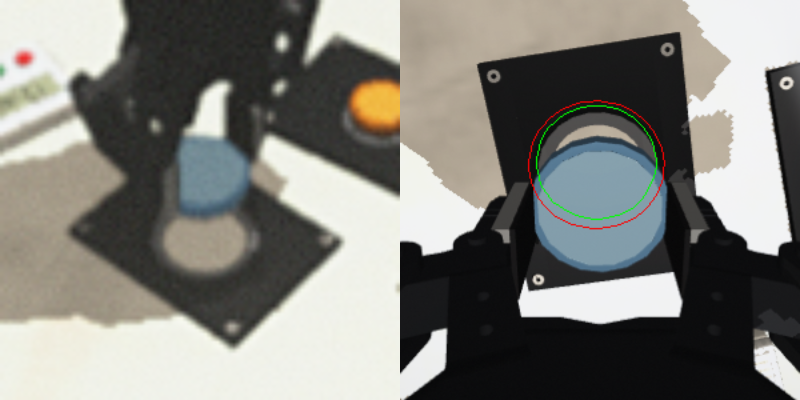

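The circle drawn for the seat's ledge matches the visible grey ledge to about 1–2 mm, so I lower the dish.

arm_command(
  rows=[
    [0.35,-0.0005,0,0.012,0,0,0],
    [0.35,0,0,0.01,0,0,0],
    [0.35,0,0,0.005,0,0,0],
    [0.35,0,0,0.003,0,0,0],
    [0.35,0,0,0.001,0,0,0],
    [0.35,0,0,0.001,0,0,0],
    [0.35,0,0,0.001,0,0,0],
    [0.35,0,0,0,0,0,0],
  ],
)

```text
clock: 16.72
position: [0.4598, -0.2593, 0.0277]
tool_rot: [[-0.62, 0.784, 0.0], [0.784, 0.62, -0.0], [-0.0, 0.0, -1.0]]
contact_force: [-0.6, 0.3, -0.5]
finger_gap: 0.0458
finger_force: 61.4
```

arm_command(
  rows=[
    [0.35,0,0,0.0007,0,0,0],
    [0.35,0,0,0.0005,0,0,0],
    [0.35,0,0,0,0,0,0],
  ],
)

```text
clock: 16.97
position: [0.4597, -0.2592, 0.0264]
tool_rot: [[-0.62, 0.784, 0.0], [0.784, 0.62, -0.0], [-0.0, 0.0, -1.0]]
contact_force: [-1.1, -0.2, -0.6]
finger_gap: 0.0461
finger_force: 61.4
```

arm_command(
  rows=[
    [0.35,0,0,0.0006,0,0,0],
    [0.35,0,0,0,0,0,0],
  ],
)

```text
clock: 17.13
position: [0.4598, -0.2593, 0.0259]
tool_rot: [[-0.62, 0.784, 0.0], [0.784, 0.62, -0.0], [-0.0, -0.0, -1.0]]
contact_force: [-0.5, -0.4, 2.9]
finger_gap: 0.0461
finger_force: 61.7
```

arm_command(
  rows=[
    [0.35,0,0,0.0005,0,0,0],
    [0.35,0,0,0,0,0,0],
  ],
)

```text
clock: 17.3
position: [0.4599, -0.2593, 0.0257]
tool_rot: [[-0.62, 0.784, 0.0], [0.784, 0.62, -0.0], [-0.001, -0.0, -1.0]]
contact_force: [-2.9, 1.3, 12.1]
finger_gap: 0.046
finger_force: 62.6
```

arm_command(
  rows=[
    [0.35,0,0,-0.0008,0,0,0],
    [0.68,0,0,0,0,0,0],
    [0.68,0,0,0,0,0,0],
    [0.68,0,0,0,0,0,0],
    [0.68,0,0,-0.006,0,0,0],
    [0.68,0,0,-0.025,0,0,0],
    [0.88,0,0,-0.033,0,0,0],
    [0.88,0,0,-0.033,0,0,0],
    [0.88,0,0,-0.033,0,0,0],
    [0.88,0.025,0.0209,0,0,0,0],
    [0.88,0.025,0.0209,0,0,0,0],
    [0.88,0.025,0.0209,0,0,0,0],
    [0.88,0.025,0.0209,0,0,0,0],
    [0.88,0.025,0.0209,0,0,0,0],
    [0.88,0.025,0.0209,0,0,0,0],
    [0.88,0,0,0,0,0,0],
    [0.88,0,0,0,0,0,0],
  ],
)

```text
clock: 18.72
position: [0.4652, -0.0622, 0.1566]
tool_rot: [[-0.623, 0.782, 0.0], [0.782, 0.623, 0.0], [-0.0, 0.0, -1.0]]
contact_force: [0.1, -0.8, -0.3]
finger_gap: 0.0748
finger_force: 0.0
```

Run:
```python
from h import *
go([0.465,-0.063,0.046],38.4)
c=cal("wrist"); im=env.camera("wrist"); cv2.imwrite("pics/w8.png",im)
t=env.camera("top"); cv2.imwrite("pics/t8.png",t)
p=proj("wrist",[0.465,-0.063,0.04],c)[0].astype(int); print(p)
a=rect("wrist",im,(0.465,-0.063),0.04,half=0.06,res=0.0002,c=c)
b=rect("top",t,(0.465,-0.063),0.04,half=0.06,res=0.0004); b=cv2.resize(b,(400,400))
for q,s in((a,600/600),):
    a=cv2.resize(a,(400,400))
for q in(a,b): cv2.circle(q,(200,200),100,(0,0,255),1)
b=cv2.convertScaleAbs(b,alpha=1.3)
cv2.imwrite("pics/d60.png",np.hstack([a,b]))
blob("top",t[:, 300:],(85,30,80),(110,255,255),0.015,None,"x")
r=[q for q in env.search_frame("top","dish_50")]; print([(round(q["confidence"],2),np.round(q["extent"]),ray("top",[(q["extent"][0]+q["extent"][2])/2,(q["extent"][1]+q["extent"][3])/2],0.015).round(4)) for q in r[:4]])
```

```text
t 18.72 p [ 0.4652 -0.0622  0.1566] yaw_y 38.54 tilt [0.02 0.  ] shift mm [ -0.5  -0.7 110.6] gap 74.8 F [ 0.1 -0.8 -0.3] j7 0.23
rz 0.14
[317 198]
x top [ 109  314  120   86 5840] centroid [0.1896 0.1539 0.015 ] circle [0.1728 0.1565] dia mm 231.0
x top [294 124  19  20 299] centroid [ 0.6343 -0.1007  0.015 ] circle [ 0.635  -0.0995] dia mm 41.8
[(0.56, array([373., 212., 396., 235.]), array([[ 0.4562, -0.2568,  0.015 ]])), (0.53, array([335., 163., 351., 180.]), array([[ 0.5584, -0.1785,  0.015 ]]))]
```

View pics/d60.png

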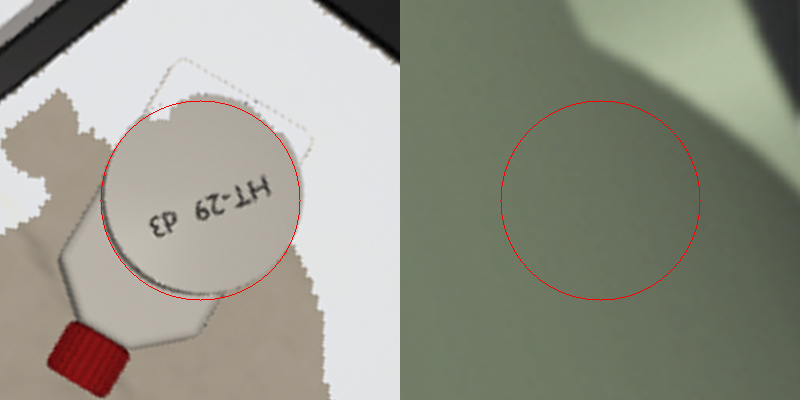

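The wrist-rectified view shows the 60 mm lid centred about 1.8 mm toward +x from the drawn circle, with the flask below it and its cap at the lower left.

arm_command(
  rows=[
    [0.88,-0.0019,0.0006,0.03,0,0,0],
    [0.88,0,0,0.03,0,0,0],
    [0.88,0,0,0.025,0,0,0],
    [0.88,0,0,0.015,0,0,0],
    [0.88,0,0,0.006,0,0,0],
    [0.88,0,0,0.0045,0,0,0],
    [0.88,0,0,0,0,0,0],
    [0.88,0,0,0,0,0,0],
  ],
)

```text
clock: 19.53
position: [0.4671, -0.0652, 0.0463]
tool_rot: [[-0.62, 0.785, 0.001], [0.785, 0.62, -0.0], [-0.001, 0.001, -1.0]]
contact_force: [-0.0, 0.4, 0.2]
finger_gap: 0.0751
finger_force: 0.0
```

arm_command(
  rows=[
    [0.5,0,0,0,0,0,0],
    [0.5,0,0,0,0,0,0],
    [0.5,0,0,0,0,0,0],
    [0.5,0,0,0,0,0,0],
    [0.5,0,0,0,0,0,0],
  ],
)

```text
clock: 19.95
position: [0.4673, -0.0651, 0.047]
tool_rot: [[-0.62, 0.784, 0.002], [0.784, 0.62, -0.001], [-0.002, 0.001, -1.0]]
contact_force: [-4.5, -1.3, 24.4]
finger_gap: 0.0549
finger_force: 58.2
```

arm_command(
  rows=[
    [0.5,0,0,-0.001,0,0,0],
    [0.5,0,0,-0.002,0,0,0],
    [0.5,0,0,-0.01,0,0,0],
    [0.5,0,0,-0.02,0,0,0],
    [0.5,0,0,-0.02,0,0,0],
    [0.5,-0.017,0.018,0,0,0,0],
    [0.5,-0.0225,0.0236,0,0,0,0],
    [0.5,-0.0275,0.029,0,0,0,0],
    [0.5,-0.0275,0.029,0,0,0,0],
    [0.5,-0.0225,0.0236,0,0,0,0],
    [0.5,-0.0171,0.018,0,0,0,0],
    [0.5,0,0,0.02,0,0,0],
    [0.5,0,0,0.02,0,0,0],
    [0.5,0,0,0,0,0,0],
    [0.5,0,0,0,0,0,0],
  ],
)

```text
clock: 21.2
position: [0.6601, -0.0824, 0.0589]
tool_rot: [[-0.62, 0.784, -0.001], [0.784, 0.62, 0.001], [0.001, -0.001, -1.0]]
contact_force: [0.3, 0.5, -0.8]
finger_gap: 0.0543
finger_force: 63.3
```

Run:
```python
from h import *
S=(0.6598,-0.0815)
go([0.6608,-0.0828,0.024],38.4)
a=env.camera("top"); b=env.camera("wrist"); cv2.imwrite("pics/t9.png",a)
c=cal("wrist"); bb=cv2.resize(b[100:400,170:470],(600,600))
for r,z,col in((0.035,0.006,(0,0,255)),(0.032,0.002,(0,255,0))):
    th=np.linspace(0,2*np.pi,60); q=(proj("wrist",np.c_[S[0]+r*np.cos(th),S[1]+r*np.sin(th),np.full(60,z)],c)-[170,100])*2
    cv2.polylines(bb,[q.astype(np.int32)],True,col,1)
p=proj("top",[*S,0.03])[0].astype(int)
cv2.imwrite("pics/w9.png",np.vstack([bb]))
```

```text
t 21.2 p [ 0.6601 -0.0824  0.0589] yaw_y 38.34 tilt [-0.08  0.04] shift mm [-0.8  0.3 34.9] gap 54.3 F [ 0.3  0.5 -0.8] j7 0.26
rz -0.06
```

View pics/w9.png

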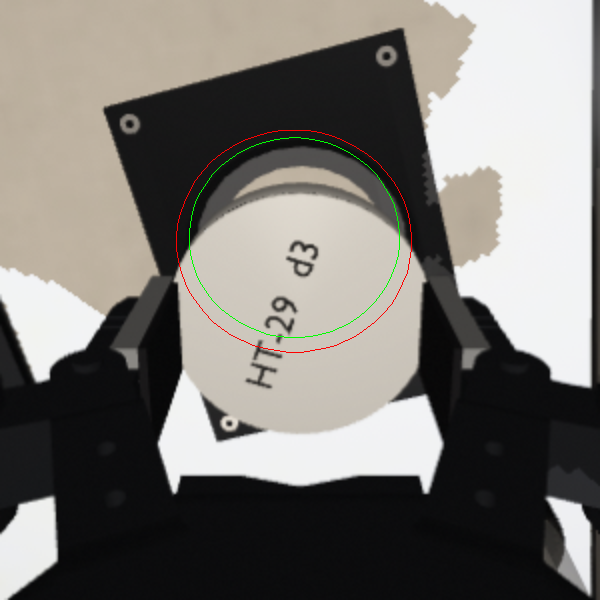

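Run:
```python
from h import *
c=cal("wrist"); s=env.observe(); R=np.array(s["tool_rot"]); p=np.array(s["position"]); print(p.round(4))
T=lambda px,z:((ray("wrist",np.array(px)/2+[170,100],z,c)-p)@R*1e3).round(1)
print("lid bottom",T([[300,433]],.052),"lid top",T([[300,184],[300,193]],.052), "lid L R",T([[178,320],[423,320]],.052))
print("ledge top",T([[302,146]],.002),"window top",T([[302,166]],.002),"screws",T([[130,124],[386,56],[229,423]],.006))
X=np.array([[0.6598,-.0815,0]]); 
# screws in top for comparison
g=cv2.cvtColor(cv2.imread("pics/top0.png"),cv2.COLOR_BGR2GRAY)
W=[ (ray("wrist",np.array(q)/2+[170,100],.006,c)[0]) for q in([130,124],[386,56],[229,423])]
print(np.round(W,4)); d=lambda a,b:np.linalg.norm(np.array(W[a])-W[b]); print(d(0,1),d(0,2),d(1,2), "centre (1,2)",((W[1]+W[2])/2).round(4))
```

```text
[ 0.6611 -0.0825  0.0603]
lid bottom [[-29.2   1.2   8.3]] lid top [[32.5  1.2  8.2]
 [30.5  1.2  8.3]] lid L R [[  0.5 -26.6   8.2]
 [  0.5  29.3   8.3]]
ledge top [[31.2  1.8 58.3]] window top [[25.3  1.8 58.3]] screws [[ 38.3 -46.8  54.2]
 [ 57.1  24.8  54.3]
 [-58.8 -21.6  54.3]]
[[ 0.6007 -0.0814  0.006 ]
 [ 0.6452 -0.0223  0.006 ]
 [ 0.6806 -0.142   0.006 ]]
0.07402426995353878 0.10025201768722533 0.12481410437164824 centre (1,2) [ 0.6629 -0.0821  0.006 ]
```

arm_command(
  rows=[
    [0.5,-0.0015,0.0003,0.012,0,0,0],
    [0.5,0,0,0.01,0,0,0],
    [0.5,0,0,0.005,0,0,0],
    [0.5,0,0,0.003,0,0,0],
    [0.5,0,0,0.001,0,0,0],
    [0.5,0,0,0.001,0,0,0],
    [0.5,0,0,0.001,0,0,0],
    [0.5,0,0,0.001,0,0,0],
    [0.5,0,0,0,0,0,0],
  ],
)

```text
clock: 22.05
position: [0.6618, -0.0835, 0.0246]
tool_rot: [[-0.62, 0.784, 0.0], [0.784, 0.62, -0.0], [-0.0, 0.0, -1.0]]
contact_force: [0.7, -0.1, 0.3]
finger_gap: 0.0547
finger_force: 63.3
```

arm_command(
  rows=[
    [0.5,0,0,0.0005,0,0,0],
    [0.5,0,0,0.0005,0,0,0],
    [0.5,0,0,0,0,0,0],
  ],
)

```text
clock: 22.3
position: [0.662, -0.0835, 0.0243]
tool_rot: [[-0.62, 0.784, 0.0], [0.784, 0.62, -0.0], [-0.0, 0.0, -1.0]]
contact_force: [-4.1, 0.6, 9.1]
finger_gap: 0.0546
finger_force: 63.8
```

arm_command(
  rows=[
    [0.5,0,0,-0.0006,0,0,0],
    [0.8,0,0,0,0,0,0],
    [0.8,0,0,0,0,0,0],
    [0.8,0,0,0,0,0,0],
    [0.8,0,0,-0.006,0,0,0],
    [0.8,0,0,-0.025,0,0,0],
    [0.8,0,0,-0.038,0,0,0],
    [0.8,0,0,-0.038,0,0,0],
    [0.8,0,0,-0.038,0,0,0],
    [0.8,0.0223,-0.0235,0,0,0,0],
    [0.8,0.0223,-0.0235,0,0,0,0],
    [0.8,0.0223,-0.0235,0,0,0,0],
    [0.8,0.0223,-0.0235,0,0,0,0],
    [0.8,0.0223,-0.0235,0,0,0,0],
    [0.8,0.0223,-0.0235,0,0,0,0],
    [0.8,0,0,0,0,0,0],
    [0.8,0,0,0,0,0,0],
  ],
)

```text
clock: 23.72
position: [0.4674, -0.0663, 0.1699]
tool_rot: [[-0.62, 0.784, 0.0], [0.784, 0.62, -0.001], [-0.001, -0.0, -1.0]]
contact_force: [1.5, 0.3, 0.2]
finger_gap: 0.0679
finger_force: 0.0
```

Run:
```python
from h import *
go([0.465,-0.063,0.046],38.4)
c=cal("wrist"); im=env.camera("wrist"); cv2.imwrite("pics/w10.png",im); np.save("w10c.npy",np.array(c,dtype=object),allow_pickle=True)
a=rect("wrist",im,(0.46,-0.055),0.025,half=0.075,res=0.00025,c=c)
g=cv2.createCLAHE(4,(4,4)).apply(cv2.cvtColor(a,cv2.COLOR_BGR2GRAY)); 
cv2.imwrite("pics/f10.png",g)
m=cv2.inRange(cv2.cvtColor(im,cv2.COLOR_BGR2HSV),(0,120,60),(8,255,255))|cv2.inRange(cv2.cvtColor(im,cv2.COLOR_BGR2HSV),(172,120,60),(180,255,255))
k,l,st,ce=cv2.connectedComponentsWithStats(m)
for i in range(1,k):
    if st[i,4]>100: print("red",st[i],ray("wrist",ce[i],0.0125,c))
```

```text
t 23.72 p [ 0.4674 -0.0663  0.1699] yaw_y 38.33 tilt [ 0.02 -0.07] shift mm [  4.3   0.3 123.9] gap 67.9 F [1.5 0.3 0.2] j7 0.25
rz -0.07
red [282 106  31  28 596] [[ 0.41648146 -0.03145246  0.0125    ]]
red [173 172  12  12 116] [[ 0.36332617 -0.13908846  0.0125    ]]
```

View pics/f10.png

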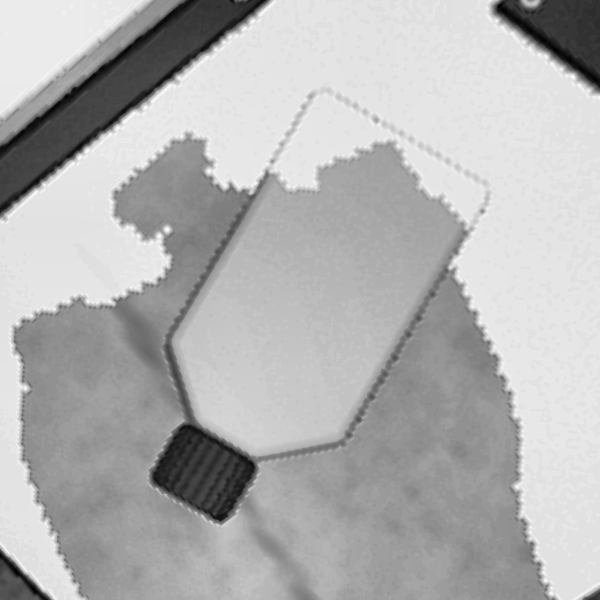

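Flask outline (0.25 mm/px): long sides at about (310,98)–(168,338) and (488,190)–(348,440), far end (320,90)–(490,187). That gives a 51 mm width and a +y direction of −29.9°, about 22° from the adapter's.

arm_command(
  rows=[
    [0.8,0.0133,-0.002,0.03,0,0,0],
    [0.8,0,0,0.02,0,0,-5.45],
    [0.8,0,0,0.02,0,0,-5.45],
    [0.8,0,0,0.02,0,0,-5.45],
    [0.8,0,0,0.02,0,0,-5.45],
    [0.8,0,0,0.015,0,0,0],
    [0.8,0,0,0.008,0,0,0],
    [0.8,0,0,0.007,0,0,0],
    [0.8,0,0,0.004,0,0,0],
    [0.8,0,0,0,0,0,0],
    [0.8,0,0,0,0,0,0],
  ],
)

```text
clock: 24.68
position: [0.4588, -0.0567, 0.0256]
tool_rot: [[-0.867, 0.498, 0.001], [0.498, 0.867, -0.0], [-0.001, 0.0, -1.0]]
contact_force: [1.0, -0.2, 0.5]
finger_gap: 0.0685
finger_force: 0.0
```

Run:
```python
from h import *
go([0.4576,-0.0571,0.025],60.1)
```

```text
t 24.68 p [ 0.4588 -0.0567  0.0256] yaw_y 60.13 tilt [ 0.04 -0.01] shift mm [ 0.9 -0.9  0.6] gap 68.5 F [ 1.  -0.2  0.5] j7 0.27
rz 0.03
```

arm_command(
  rows=[
    [0.4,0,-0.0005,0,0,0,0],
    [0.4,0,0,0,0,0,0],
    [0.4,0,0,0,0,0,0],
    [0.4,0,0,0,0,0,0],
    [0.4,0,0,0,0,0,0],
  ],
)

```text
clock: 25.1
position: [0.4585, -0.0575, 0.0262]
tool_rot: [[-0.867, 0.498, 0.001], [0.498, 0.867, -0.001], [-0.001, 0.0, -1.0]]
contact_force: [-3.4, -0.4, 16.4]
finger_gap: 0.0499
finger_force: 60.1
```

arm_command(
  rows=[
    [0.4,0,0,-0.002,0,0,0],
    [0.4,0,0,-0.01,0,0,0],
    [0.4,0,0,-0.02,0,0,0],
    [0.4,0,0,-0.02,0,0,0],
    [0.4,0,0,-0.02,0,0,0],
    [0.4,0,0,0,0,0,0],
    [0.4,0,0,0,0,0,0],
  ],
)

```text
clock: 25.68
position: [0.4586, -0.0577, 0.0986]
tool_rot: [[-0.867, 0.499, 0.002], [0.499, 0.867, -0.001], [-0.002, 0.001, -1.0]]
contact_force: [-0.5, -0.2, -1.1]
finger_gap: 0.0495
finger_force: 62.7
```

Run:
```python
from h import *
# TCP sits at flask y=+5 (measured); adapter origin (0.5358,0.0280), +y dir -51.6
u=np.array([np.cos(np.radians(-51.6)),np.sin(np.radians(-51.6))]); X=np.array([0.5363,0.0275])+0.005*u
print(X); go([*X,0.07],38.4)
c=cal("wrist"); im=env.camera("wrist"); cv2.imwrite("pics/w11.png",im)
```

```text
[0.53940574 0.02358153]
t 25.68 p [ 0.4586 -0.0577  0.0986] yaw_y 60.09 tilt [ 0.12 -0.04] shift mm [-29.4 110.7  28.7] gap 49.5 F [-0.5 -0.2 -1.1] j7 0.42
rz 21.69
```

arm_command(
  rows=[
    [0.4,-0.0049,0.0185,0,0,0,0],
    [0.4,-0.0049,0.0185,0,0,0,0],
    [0.4,-0.0049,0.0185,0,0,0,0],
    [0.4,-0.0049,0.0185,0,0,0,0],
    [0.4,-0.0049,0.0184,0,0,0,0],
    [0.4,-0.0049,0.0183,0,0,0,0],
    [0.4,0,0,0,0,0,5.42],
    [0.4,0,0,0,0,0,5.42],
    [0.4,0,0,0,0,0,5.42],
    [0.4,0,0,0,0,0,5.42],
    [0.4,0,0,0.02,0,0,0],
    [0.4,0,0,0.005,0,0,0],
    [0.4,0,0,0,0,0,0],
    [0.4,0,0,0,0,0,0],
  ],
)

```text
clock: 26.9
position: [0.5383, 0.0243, 0.0719]
tool_rot: [[-0.623, 0.782, -0.001], [0.782, 0.623, 0.0], [0.001, -0.001, -1.0]]
contact_force: [-0.4, -0.4, -0.2]
finger_gap: 0.0502
finger_force: 62.6
```

Run:
```python
from h import *
go([0.5394,0.0236,0.0282],38.4)
c=cal("wrist"); im=env.camera("wrist"); cv2.imwrite("pics/w12.png",im); np.save("w12c.npy",np.array(c,dtype=object),allow_pickle=True)
bb=cv2.resize(im[20:400,130:510],(600,600))
cv2.imwrite("pics/w12c.png",bb)
a=env.camera("side"); cv2.imwrite("pics/s12.png",a)
s=env.observe(); print(s["position"].round(4) if hasattr(s["position"],"round") else s["position"])
```

```text
t 26.9 p [0.5383 0.0243 0.0719] yaw_y 38.52 tilt [-0.08  0.01] shift mm [-1.3  0.4 43.7] gap 50.2 F [-0.4 -0.4 -0.2] j7 -0.02
rz 0.12
[0.5389 0.0242 0.0726]
```

View pics/w12c.png

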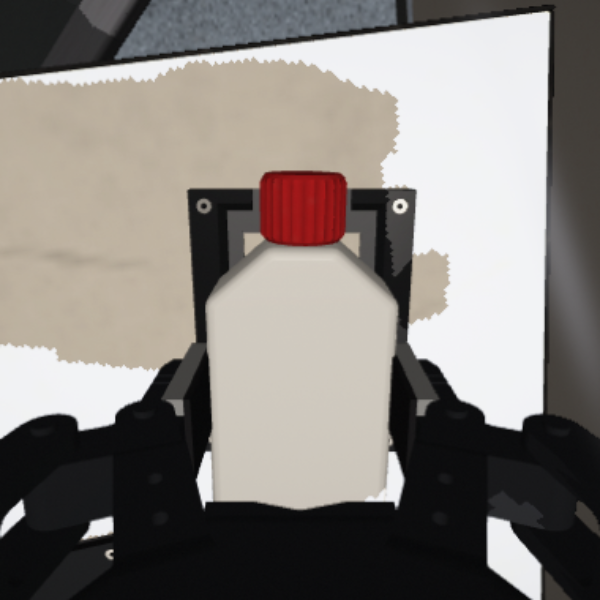

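Run:
```python
from h import *
c=[np.array(a,float) for a in np.load("w12c.npy",allow_pickle=True)]
s=env.observe(); R=np.array(s["tool_rot"]); p=np.array(s["position"])
T=lambda px,z:((ray("wrist",np.array(px)*380/600+[130,20],z,c)-p)@R*1e3)[:,:2].round(1).tolist()
print("screws",T([[204,206],[400,206]],.006))
print("plate edge",T([[190,190],[414,189],[197,345]],.006), "pocket/ledge edge",T([[226,210],[377,210]],.002))
print("shoulder top",T([[208,302],[397,302],[213,480],[388,480]],.071))
print("cap base",T([[305,245]],.071),T([[305,245]],.067),"cap sides",T([[260,210],[347,210]],.0585),"cap end",T([[305,172]],.0585),T([[305,172]],.065))
```

```text
screws [[43.8, -35.5], [43.9, 38.6]]
plate edge [[49.8, -40.4], [50.2, 43.5], [-12.6, -41.1]] pocket/ledge edge [[41.8, -27.8], [41.9, 30.6]]
shoulder top [[26.5, -23.2], [26.6, 26.2], [-27.4, -24.3], [-27.4, 26.3]]
cap base [[41.7, 2.1]] [[40.9, 2.1]] cap sides [[49.0, -10.2], [49.0, 13.6]] cap end [[59.2, 2.1]] [[59.5, 2.1]]
```

arm_command(
  rows=[
    [0.4,-0.002,0,0.012,0,0,0],
    [0.4,0,0,0.013,0,0,0],
    [0.4,0,0,0.008,0,0,0],
    [0.4,0,0,0.004,0,0,0],
    [0.4,0,0,0.002,0,0,0],
    [0.4,0,0,0.001,0,0,0],
    [0.4,0,0,0,0,0,0],
  ],
)

```text
clock: 27.58
position: [0.54, 0.0227, 0.0321]
tool_rot: [[-0.622, 0.783, -0.0], [0.783, 0.622, 0.0], [0.0, -0.0, -1.0]]
contact_force: [-0.6, -1.2, -0.9]
finger_gap: 0.0501
finger_force: 62.6
```

arm_command(
  rows=[
    [0.4,0,0,0.001,0,0,0],
    [0.4,0,0,0.001,0,0,0],
    [0.4,0,0,0,0,0,0],
  ],
)

```text
clock: 27.83
position: [0.5401, 0.0225, 0.0303]
tool_rot: [[-0.622, 0.783, 0.0], [0.783, 0.622, -0.0], [-0.0, 0.0, -1.0]]
contact_force: [-1.6, 0.4, -0.4]
finger_gap: 0.0501
finger_force: 62.6
```

arm_command(
  rows=[
    [0.4,0,0,0.001,0,0,0],
    [0.4,0,0,0.0005,0,0,0],
    [0.4,0,0,0,0,0,0],
  ],
)

```text
clock: 28.08
position: [0.54, 0.0225, 0.0286]
tool_rot: [[-0.622, 0.783, -0.0], [0.783, 0.622, 0.0], [0.0, -0.0, -1.0]]
contact_force: [-0.6, 0.9, -0.8]
finger_gap: 0.0502
finger_force: 62.6
```

arm_command(
  rows=[
    [0.4,0,0,0.0006,0,0,0],
    [0.4,0,0,0,0,0,0],
  ],
)

```text
clock: 28.25
position: [0.54, 0.0226, 0.0283]
tool_rot: [[-0.622, 0.783, 0.0], [0.783, 0.622, -0.0], [-0.0, 0.0, -1.0]]
contact_force: [-0.3, 0.1, 3.4]
finger_gap: 0.0503
finger_force: 63.2
```

arm_command(
  rows=[
    [0.4,0,0,-0.0003,0,0,0],
    [0.75,0,0,0,0,0,0],
    [0.75,0,0,0,0,0,0],
    [0.75,0,0,0,0,0,0],
    [0.75,0,0,-0.006,0,0,0],
    [0.75,0,0,-0.025,0,0,0],
    [0.75,0,0,-0.035,0,0,0],
    [0.75,0,0,-0.035,0,0,0],
    [0.75,0,0,-0.035,0,0,0],
    [0.75,0,0,-0.035,0,0,0],
    [0.75,0,0,-0.035,0,0,0],
    [0.75,0,-0.035,0,0,0,0],
    [0.75,0,-0.035,0,0,0,0],
    [0.75,0,-0.035,0,0,0,0],
    [0.75,0,-0.035,0,0,0,0],
    [0.75,0,-0.035,0,0,0,0],
    [0.75,0,-0.035,0,0,0,0],
    [0.75,0,0,0,0,0,0],
    [0.75,0,0,0,0,0,0],
  ],
)

```text
clock: 29.83
position: [0.3745, -0.1093, 0.2349]
tool_rot: [[-0.619, 0.785, 0.0], [0.785, 0.619, -0.001], [-0.001, -0.001, -1.0]]
contact_force: [0.5, 0.0, 0.3]
finger_gap: 0.0638
finger_force: 0.0
```

Run:
```python
from h import *
a=env.camera("side"); b=env.camera("top")
A=cv2.resize(a[150:310,210:420],(500,381)); B=cv2.resize(b[75:315,195:435],(600,600))
bl=cv2.resize(b[75:275,195:435],(480,400))
print(a.shape); cv2.imwrite("pics/final.png",np.hstack([cv2.resize(a[150:310,210:420],(400,305)),cv2.resize(b[75:315,195:435],(305,305))]))
go([0.5,0,0.2])
```

```text
(400, 640, 3)
t 29.93 p [ 0.3761 -0.1078  0.2348] yaw_y 38.47 tilt [ 0.06 -0.01] shift mm [  7.4 164.   34.9] gap 64.0 F [ 0.1 -1.   0.5] j7 0.56
```

View pics/final.png

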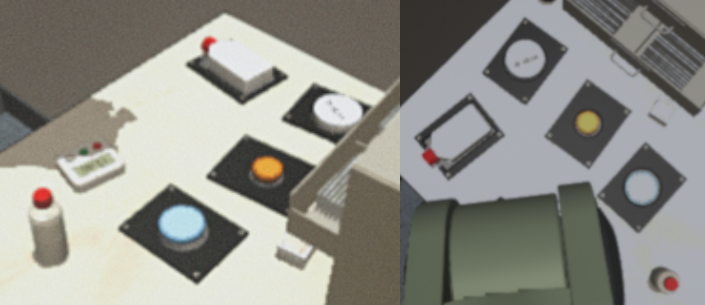

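```bash
python3 -c "
from plant import env
print(env.hand_in())"
```

```text
the job is handed in; nothing more can be done
None
```

All four vessels are in their own adapters: each met its ledge at the expected height and looked flat in the final pictures. The timer and cleaner bottle were left alone, and I handed the job in at about 30 s on the robot's clock (no verdict was shown).

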